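# Index the dish under the lens and hold the focus at four clicks

## Task

On the small inspection stand, lift the sprung index plunger by its knob, swing the head round clockwise (seen from above) so that the dish comes under the lens, and let the plunger drop fully home in the other slot. Then push the ratchet focus lever away from the stand's front by exactly four clicks from its rest, never going on to a fifth, and keep hold of its grip there: the lever springs back if let go, so the program finishes while still holding it on the fourth click. Leave the two bottles and the black can around the stand where they are.

Things in the scene. Friction and masses are not known exactly. Their poses are not given: they have to be found in the camera images.
- stand: inspection stand, fixed: grey plate 170 x 220 x 12 mm (x, y, z), turned at most 0.5 rad. Origin: centre of its underside; x points from its front (robot side) to its back, y left. A 12 mm column, 117 mm high, at x 74, y 12 mm carries the lens (46 mm wide, 78 to 88 mm high); lever bracket 85 mm high. To its right is a microscope 0.4 m high (pass over it), to its left a tall incubator
- head_axis (a point): foot of the head's vertical axis, in the stand's frame at x 0, y -45, z 12 mm
- index_head (a joint): turn of the flat aluminium head, rad, growing clockwise from above: 0 = start slot, 1.257 (72 deg) = other slot, dish under the lens; stops at -0.06 and 1.317; slight friction (under 1 N at the knob). The plunger stands 65 mm from the axis: in the stand's frame at x -32.5, y -101.3 mm for 0, at x -63.6, y -31.5 mm for 1.257
- index_plunger (a joint): lift of the sprung plunger, m: 0 = home (7 mm pin fully down in a slot of the steel index arc), 0.014 = highest. The pin leaves the slot at 0.009, and rests on the arc at 0.009 between slots; it drops when the head is within about 0.025 rad of a slot. The spring pulls down with 3 N at home, 5 N at the top
- plunger_knob (a point): centre of the plunger's black knob, an upright cylinder of 22 mm diameter and 22 mm height, 76 mm above the worktop when home (knob's top 90 mm). Grasp from above, fingers closing along the stand's x, at this height; the gripper need not turn while the head turns: the round knob slips round in the fingers
- lever_pivot (a point): point on the lever's horizontal pivot (along the stand's y), in the stand's frame at x 0, y 55, z 58 mm
- focus_lever (a joint): turn of the ratchet lever about its pivot, rad, growing as it swings to the stand's back; 0 = rest, leaning 0.5 rad to the front. Click n falls at (n - 0.4) x 0.22, notch n's bottom is at n x 0.22: the fourth notch is 0.79 to 1.01, bottom 0.88. The push on the grip rises to 8 to 9 N before a click and falls by 4 N after it. If let go, a spring returns the lever to rest. Stop at 1.41
- lever_grip (a point): black round grip of the lever: bar along the stand's y, 16 mm diameter, 48 mm long, to the left of the lever's flat bar (whose side is 26 mm right of this point). This point: its centre, 100 mm from the pivot's axis, in the stand's frame y 85 mm; at rest x -48, z 146 mm. Grasp from above, fingers closing along the stand's x; the bar turns in the fingers as the lever swings
- dish_centre (a point): middle of the Petri dish, 60 mm wide, that sits fixed on one of the head's two round seats (the other is empty)
- viewing_place (a point): fixed point on the stand under the lens, at the dish's height, where the dish centre belongs
- lens_can: black screw can, 35 mm diameter, 50 mm high, behind the stand; leave alone. Origin: centre of its underside
- drop_bottle: amber dropper bottle, 38 mm diameter, 91 mm high, on the left near the robot; leave alone. Origin: centre of its underside
- diluent: white bottle, 55 mm diameter, 119 mm high, behind the stand on the right; leave alone. Origin: centre of its underside

How it is judged:
By the outcome, as a careful person would: the job done as asked, in the order asked, and still so for the second after the job is handed in, while the arm keeps its last pose, push and grip.
It also fails if it takes over 72 s, if anything falls off the work surface, if the arm or the gripper's body presses on something with over 40 N, if the wrist force passes 120 N, or if a joint passes its speed limit or range.

## Robot

A 6-joint arm with a two-finger parallel gripper is mounted at the origin on a cart in front of the work surface, level with it; the furniture and walls round the work are solid. World frame = base frame: x ahead of the robot, y to its left, z up, the work surface at z = 0. Lengths are in m, angles in rad, forces in N, time in s.
With the tool pointing down it reaches from about 0.35 to 0.775 m from the base axis. Payload 7.3 kg.
Tool frame: the origin (TCP) lies at the centre of the arm's flange, where the gripper is bolted on; the fingertips stand 178 mm ahead of it and the grasp point (between the pads) lies 159 mm ahead of it; z points along the fingers, y is the line along which they close (so a half turn about z gives the same grasp; the last joint's range is limited). The gripper opens to 92 mm and grips with 3 to 60 N. Pads are 19 mm wide; open, the fingers measure 130 mm over their backs; the gripper's body (75 mm by 190 mm) begins 47 mm behind the grasp point.
Start: joints at [-1.375, 0.342, 1.524, -0, 1.275, -0.146], TCP at [0.176, -0.495, 0.405] pointing down, gripper open.
Joint ranges: [-2.53, 2.53], [-0.77, 2.02], [0.04, 2.7], [-1, 4.14], [0.28, 2.66], [-3.11, 3.11]. Speed limits (rad/s): [2.57, 2.57, 3.14, 3.14, 3.14, 3.14].

## Interface

Orientations are given as [roll, pitch, yaw] about the fixed x, y, z axes, in that order (R = Rz(yaw) Ry(pitch) Rx(roll)).
In Python, from cell import robot gives the robot as it stands.
- The arm moves only by the shell command python3 drive.py FILE [OPENING] [FORCE], which reads ROWS from the file FILE. ROWS is a JSON list of rows, 1 to 8 of them, each an object with the fields xyz (a list: dx, dy, dz in m), rotvec (a list: a rotation vector rx, ry, rz in rad); a field left out counts as zero; each row shifts and turns the commanded pose from where the row before left it, along the tool's axes as they then stand; what a row does not reach is not made up. A row lasts 1/12 s, in which the tool goes at most 0.0417 m and 0.125 rad, less where a joint would pass 70% of its speed; a pose out of reach is approached as far as the arm can. OPENING is the finger opening in m, set as the command begins (- or left out keeps the last). The fingers move at their own pace and stop on an object; FORCE is the grip in N (left out, the last holds). Time passes only in rows, so rows that do not move let the fingers close. It prints the time, the measured TCP pose, the force, the opening and the grip force at its end. Input that does not fit is refused with a message, and nothing moves.
- robot.observe(): the state, without advancing time (a new reading comes with each control period).
- robot.read_camera(name): name is "scene" or "top" or "wrist"; returns a dict with "image" (480x640x3 uint8, red, green, blue), "fx", "fy", "cx", "cy" (pixels), "pose" (4x4, takes a point from camera to world coordinates). Camera axes: x right, y down, z forward; pixel columns grow to the right and rows downward; lengths in m; the calibration is good to about 2 mm. A picture is of the moment at which its call begins. There is no depth.
- robot.hand_in(): hands the job in; it is judged then, once.
The state is a dict: "time": time; "qpos": joint angles; "qvel": joint speeds; "joint_efforts": joint torques, N m; "tool_pos": TCP position; "tool_rot": TCP orientation; "contact_force": force on the tool from outside, world axes, zero at the start; "torque": the same for the moment, N m; "opening": finger opening in m; "grip_force": force on a finger pad.
Only numpy, scipy, OpenCV 4.12 (cv2) and the standard library are available. Lean on these libraries where they do the work, as an engineer would, in place of code of your own. Each camera call takes 0.05 s, during which the arm holds its last target. There are 200 camera calls.

## Working session

There is one attempt and no reset: what is moved stays moved. The work goes in short steps, Python scripts to look and compute and a shell command to move; the robot and the scene stay as the last step left them, time stands still between calls to the robot, and variables do not carry over. Pictures are saved under pics/ and viewed, at most 10 in all, crops included, and the job is handed in when it is done.

```bash
ls; mkdir -p pics
python3 - <<'E'
from cell import robot
import cv2,numpy as np
print(robot.observe())
for n in("scene","top"):
    d=robot.read_camera(n); cv2.imwrite(f"pics/{n}0.png",d["image"][:,:,::-1]); np.savez(f"pics/{n}0.npz",**d)
    print(n,d["fx"],d["cx"],d["cy"],d["pose"].round(3).tolist())
E
```

```text
cell.py
drive.py
pics
{'time': 0.0, 'qpos': array([-1.37500573e+00,  3.42721075e-01,  1.52501383e+00,  2.35159338e-05,
        1.27539114e+00, -1.45992762e-01]), 'qvel': array([-9.51963409e-04,  3.03162975e-05,  2.53220890e-03,  3.68098018e-04,
        2.34162830e-04,  1.09730037e-03]), 'joint_efforts': array([ 8.68594143e-04, -4.31236374e+01, -2.44213647e+01,  7.19187269e-02,
        5.59924264e-02, -1.37768052e-04]), 'tool_pos': array([ 0.17596447, -0.4944913 ,  0.40404672]), 'tool_rot': array([-3.14007884e+00, -2.45317870e-04,  3.41776313e-01]), 'contact_force': array([-0.16826042, -0.07418172, -0.00096286]), 'torque': array([-0.02681239,  0.00366843,  0.01309109]), 'grip_force': 0.0, 'opening': 0.09175873117677058}
scene 462.0539559179669 324.38979259649295 236.367470673136 [[0.916, 0.339, -0.216, 0.706], [0.401, -0.778, 0.483, -0.209], [-0.005, -0.529, -0.849, 0.853], [0.0, 0.0, 0.0, 1.0]]
top 589.5422763880241 322.28770670786685 238.0578934258241 [[0.027, -0.977, 0.209, 0.324], [-1.0, -0.028, 0.002, 0.235], [0.004, -0.209, -0.978, 1.13], [0.0, 0.0, 0.0, 1.0]]
```
View pics/top0.png

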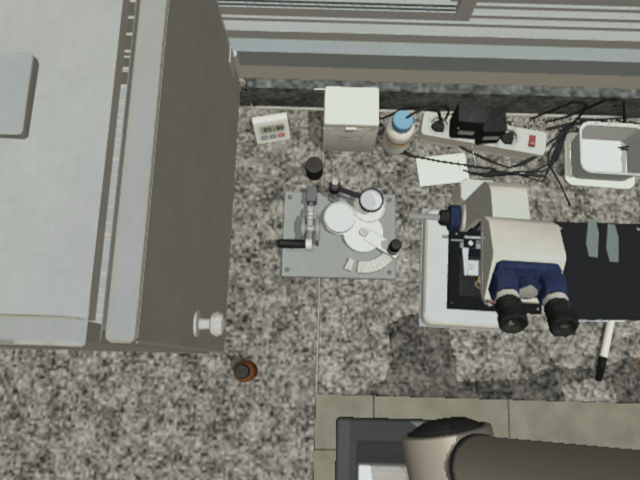

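View pics/scene0.png

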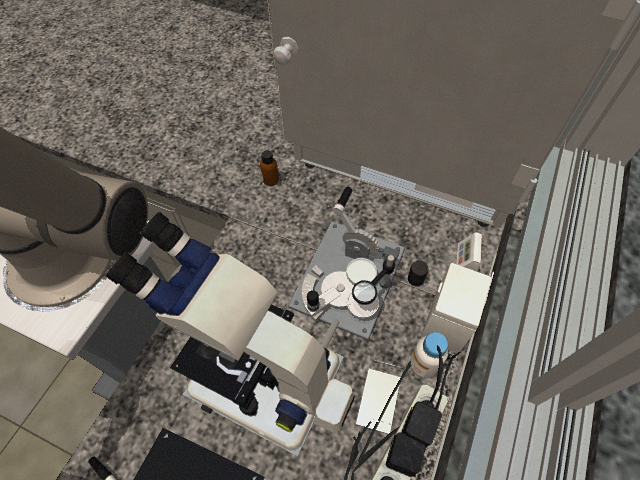

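The top view shows the plate (corners near 285,192 / 395,195 / 396,278 / 281,278), knob near (395,247) and grip near (293,243). The scene view shows the knob near (313,298), grip near (345,197). I'll enlarge both.

Run:
```python
import cv2,numpy as np
a=cv2.imread("pics/top0.png")[180:290,265:415]; b=cv2.imread("pics/scene0.png")[180:345,280:430]
cv2.imwrite("pics/c1.png",cv2.resize(a,None,fx=5,fy=5,interpolation=cv2.INTER_CUBIC))
cv2.imwrite("pics/c2.png",cv2.resize(b,None,fx=3.6,fy=3.6,interpolation=cv2.INTER_CUBIC))
```

View pics/c1.png

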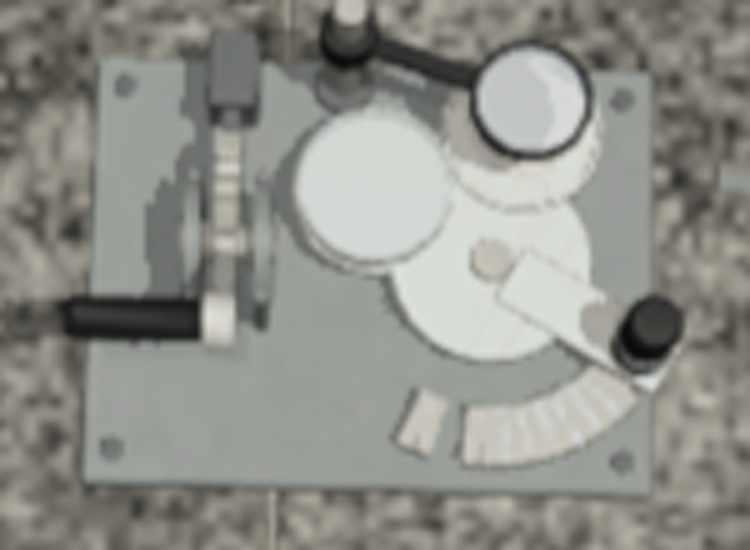

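View pics/c2.png

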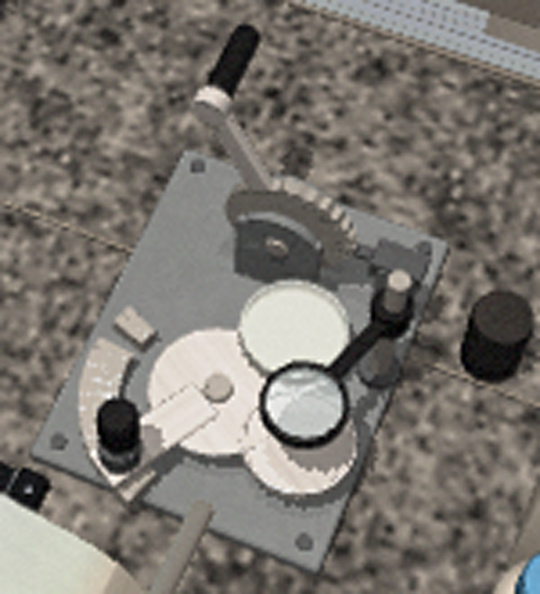

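Top crop: plate corners (100,62), (650,75), (648,495), (85,483), knob top (655,322), grip middle (134,318). Scene crop: corners (188,152), (447,240), (320,572), (33,457), knob top (118,412), grip middle (236,62). Next I fit the stand pose.

```bash
cat > fit.py <<'E'
import numpy as np
from scipy.optimize import least_squares
S=np.array([[85,110,12],[85,-110,12],[-85,-110,12],[-85,110,12],[-32.5,-101.3,89],[-48,85,146]])/1000
T=np.array([[100,62],[650,75],[648,495],[85,483],[655,322],[134,318]])/5+[265-.4,180-.4]
C=np.array([[447,240],[320,572],[33,457],[188,152],[118,412],[236,62]])/3.6+[280-.4,180-.4]
def world(p,P): c,s=np.cos(p[2]),np.sin(p[2]); return P@np.array([[c,s,0],[-s,c,0],[0,0,1]])+[p[0],p[1],0]
def proj(d,P):
    M=np.linalg.inv(d["pose"]); q=P@M[:3,:3].T+M[:3,3]
    return np.c_[d["fx"]*q[:,0]/q[:,2]+d["cx"],d["fy"]*q[:,1]/q[:,2]+d["cy"]]
def load(n): return np.load(f"pics/{n}0.npz")
if __name__=="__main__":
    for o in (("top",T),),(("scene",C),),(("top",T),("scene",C)):
        f=lambda p:np.concatenate([(proj(load(n),world(p,S))-U).ravel() for n,U in o])
        r=least_squares(f,[.6,.2,0]); print(r.x.round(4),r.fun.round(1).tolist())
    p=r.x
    for n,q in dict(knob=[-32.5,-101.3,76],knob2=[-63.6,-31.5,76],grip=[-48,85,146],axis=[0,-45,12]).items(): print(n,world(p,np.array([q])/1000).round(4))
E
python3 fit.py
```

```text
[0.5717 0.2057 0.0034] [-0.8, -1.0, 0.8, -0.9, 1.3, 0.6, -1.1, 0.2, 0.4, 0.2, -0.6, 0.6]
[0.5744 0.2043 0.0065] [1.5, 0.1, 0.5, 0.3, -1.2, -0.8, -0.7, -1.7, 0.5, 1.1, -0.6, 0.4]
[0.5729 0.2051 0.0053] [-0.6, -1.5, 1.0, -1.6, 1.7, -0.1, -0.7, -0.3, 0.7, -0.6, -0.2, -0.0, 1.0, -0.4, -0.2, -0.4, -1.7, -1.5, -1.0, -2.2, -0.1, 0.4, -1.1, -0.2]
knob [[0.541  0.1037 0.076 ]]
knob2 [[0.5095 0.1733 0.076 ]]
grip [[0.5245 0.2899 0.146 ]]
axis [[0.5732 0.1601 0.012 ]]
```

```bash
cat > tri.py <<'E'
import numpy as np,sys
from fit import *
def tri(u,v):
    f=lambda P:np.concatenate([(proj(load(n),P[None])-w).ravel() for n,w in(("top",u),("scene",v))])
    r=least_squares(f,[.5,.1,.1]); return r.x.round(3),np.abs(r.fun).max().round(1)
if __name__=="__main__":
    for k,u,v in [("eyeL",(511,322),(124,272)),("eyeR",(562,320),(162,232)),("rod",(413,215),(337,321)),("blueknob",(457,218),(292,414)),("lens",(371,200),(364,292)),("column",(334,181),(390,258)),("can",(314,161),(418,268)),("dish",(339,217),(362,271))]: print(k,*tri(u,v))
    d=load("top"); 
    for uv in [(483,222),(560,222),(420,325),(240,370)]:
        r=d["pose"][:3,:3]@[(uv[0]-d["cx"])/d["fx"],(uv[1]-d["cy"])/d["fy"],1]; o=d["pose"][:3,3]
        for z in (.1,.38): print(uv,z,(o+r*(z-o[2])/r[2]).round(3))
E
python3 tri.py
```

```text
eyeL [ 0.37  -0.044  0.318] 18.5
eyeR [ 0.403 -0.039  0.408] 19.9
rod [0.599 0.075 0.084] 1.7
blueknob [ 0.599 -0.059 -0.046] 14.6
lens [0.624 0.15  0.08 ] 0.2
column [0.647 0.219 0.112] 0.5
can [0.702 0.256 0.052] 2.0
dish [0.599 0.207 0.043] 0.4
(483, 222) 0.1 [ 0.582 -0.051  0.1  ]
(483, 222) 0.38 [0.512 0.027 0.38 ]
(560, 222) 0.1 [ 0.586 -0.19   0.1  ]
(560, 222) 0.38 [ 0.515 -0.074  0.38 ]
(420, 325) 0.1 [0.395 0.064 0.1  ]
(420, 325) 0.38 [0.376 0.11  0.38 ]
(240, 370) 0.1 [0.311 0.371 0.1  ]
(240, 370) 0.38 [0.315 0.334 0.38 ]
```

```bash
echo '[{"xyz": [0, 0, -0.04], "rotvec": [0, 0, -0.12]}, {"xyz": [0, 0, -0.04], "rotvec": [0, 0, -0.12]}, {"xyz": [0, 0, -0.04], "rotvec": [0, 0, -0.12]}, {"xyz": [0, 0, -0.04], "rotvec": [0, 0, -0.12]}, {"xyz": [0, 0, -0.04], "rotvec": [0, 0, -0.12]}, {"xyz": [0, 0, -0.03], "rotvec": [0, 0, -0.12]}, {"rotvec": [0, 0, -0.12]}, {"rotvec": [0, 0, -0.12]}]' > path.dat && python3 drive.py path.dat 0.06 10
echo '[{"rotvec": [0, 0, -0.12]}, {"rotvec": [0, 0, -0.12]}, {"rotvec": [0, 0, -0.034]}, {}]' > path.dat && python3 drive.py path.dat
python3 - <<'E'
from tri import tri
print(tri((511,322),(162,232)),tri((562,320),(124,272)))
E
```

```text
time: 0.77
tool_pos: [0.176, -0.4943, 0.6366]
tool_rot: [3.14, 0.004, 1.308]
contact_force: [-0.0, 0.3, -0.4]
opening: 0.0598
grip_force: 0.0
time: 1.1
tool_pos: [0.176, -0.4947, 0.6343]
tool_rot: [-3.141, -0.001, 1.577]
contact_force: [-0.1, 0.3, 0.4]
opening: 0.0604
grip_force: 0.0
(array([ 0.387, -0.008,  0.362]), np.float64(3.0)) (array([ 0.388, -0.074,  0.371]), np.float64(0.6))
```

```bash
R='';
echo '[{"xyz": [0.034, 0.021, 0]}, {"xyz": [0.034, 0.021, 0]}, {"xyz": [0.034, 0.021, 0]}, {"xyz": [0.034, 0.021, 0]}, {"xyz": [0.034, 0.021, 0]}, {"xyz": [0.034, 0.021, 0]}, {"xyz": [0.034, 0.021, 0]}, {"xyz": [0.034, 0.021, 0]}]' > path.dat && python3 drive.py path.dat
echo '[{"xyz": [0.034, 0.021, 0]}, {"xyz": [0.034, 0.021, 0]}, {"xyz": [0.034, 0.021, 0]}, {"xyz": [0.034, 0.021, 0]}, {"xyz": [0.034, 0.021, 0]}, {"xyz": [0.034, 0.021, 0]}, {"xyz": [0.034, 0.021, 0]}, {"xyz": [0.034, 0.021, 0]}]' > path.dat && python3 drive.py path.dat
echo '[{"xyz": [0.034, 0.018, 0]}, {"xyz": [0.02, 0.01, 0]}, {}]' > path.dat && python3 drive.py path.dat
```

```text
time: 1.77
tool_pos: [0.343, -0.2199, 0.6347]
tool_rot: [3.141, 0.0, 1.574]
contact_force: [0.0, -0.6, 0.5]
opening: 0.0602
grip_force: 0.0
time: 2.43
tool_pos: [0.5098, 0.0532, 0.6346]
tool_rot: [-3.141, 0.0, 1.574]
contact_force: [1.3, -1.0, -0.4]
opening: 0.06
grip_force: 0.0
time: 2.68
tool_pos: [0.5387, 0.1089, 0.6328]
tool_rot: [-3.139, -0.001, 1.579]
contact_force: [0.6, -0.8, 0.1]
opening: 0.0599
grip_force: 0.0
```

```bash
echo '[{"xyz": [-0.005, 0.002, 0.04]}, {"xyz": [0, 0, 0.04]}, {"xyz": [0, 0, 0.04]}, {"xyz": [0, 0, 0.04]}, {"xyz": [0, 0, 0.04]}, {"xyz": [0, 0, 0.04]}, {}, {}]' > path.dat && python3 drive.py path.dat
python3 - <<'E'
from cell import robot
import cv2,numpy as np
print(robot.observe()["qpos"].round(3))
out=[]
for n in("wrist","scene"):
    d=robot.read_camera(n); np.savez(f"pics/{n}1.npz",**d); out.append(d["image"][:,:,::-1])
print(d["pose"][:3,3])
cv2.imwrite("pics/w1.png",out[0]);cv2.imwrite("pics/s1.png",out[1])
E
```

```text
time: 3.35
tool_pos: [0.5387, 0.0996, 0.394]
tool_rot: [-3.138, 0.0, 1.574]
contact_force: [0.8, 0.9, 1.1]
opening: 0.0603
grip_force: 0.0
[ 0.043  0.393  1.477 -0.     1.276  0.039]
[ 0.70572112 -0.20886648  0.85313445]
```

View pics/w1.png

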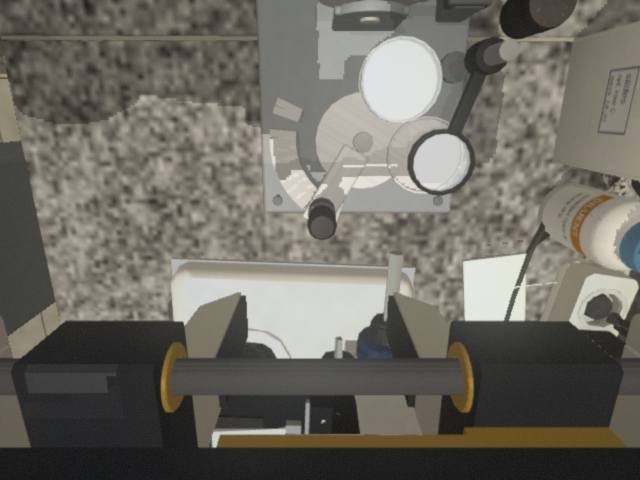

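Wrist view: knob top at about (321,214), plate right corners at (266,211) and (450,211), lens centre (440,162), column top (507,50). I refine the stand pose with these.

Run:
```python
from fit import *
W=np.array([[450,211],[266,211],[321,213],[507,50]]); SW=np.array([[85,-110,12],[-85,-110,12],[-32.5,-101.3,89],[74,12,117]])/1000
w=np.load("pics/wrist1.npz")
g=lambda p:(proj(w,world(p,SW))-W).ravel()
f=lambda p:np.concatenate([(proj(load(n),world(p,S))-U).ravel() for n,U in (("top",T),("scene",C))]+[g(p)])
for h in (g,f):
    r=least_squares(h,[.57,.2,0]); p=r.x; print(p.round(4),g(p).round(1))
    for n,q in dict(knob=[-32.5,-101.3,76],knob2=[-63.6,-31.5,76],grip=[-48,85,146]).items(): print(n,world(p,np.array([q])/1000).round(4))
# knob alone at z .089
d=w;r=d["pose"][:3,:3]@[(321-d["cx"])/d["fx"],(213-d["cy"])/d["fy"],1]; o=d["pose"][:3,3]; print(o,o+r*(.089-o[2])/r[2])
```

```text
[ 0.5752  0.2075 -0.0122] [-0.8  0.1 -4.1 -2.9 -0.6  8.9  3.6 -4.1]
knob [[0.5414 0.1066 0.076 ]]
knob2 [[0.5112 0.1768 0.076 ]]
grip [[0.5282 0.2931 0.146 ]]
[ 5.740e-01  2.066e-01 -3.000e-04] [-0.7 -0.1 -3.9 -0.9 -0.6 10.6  1.4 -4.1]
knob [[0.5415 0.1053 0.076 ]]
knob2 [[0.5104 0.1751 0.076 ]]
grip [[0.526  0.2916 0.146 ]]
[0.53946634 0.1836557  0.37424694] [0.541847   0.11320529 0.089     ]
```

The knob's visible top is actually the lower part of the blob (≈224 row), so this agrees with the fit: knob at (0.5415, 0.1045). Descending.

```bash
echo '[{"xyz": [0.004, 0.003, 0.04]}, {"xyz": [0, 0, 0.04]}, {"xyz": [0, 0, 0.03]}, {"xyz": [0, 0, 0.02]}, {"xyz": [0, 0, 0.015]}, {"xyz": [0, 0, 0.012]}, {}, {}]' > path.dat && python3 drive.py path.dat
```

```text
time: 4.12
tool_pos: [0.5432, 0.1042, 0.2397]
tool_rot: [3.138, -0.0, 1.576]
contact_force: [0.5, -0.7, -0.1]
opening: 0.0601
grip_force: 0.0
```

```bash
echo '[{}, {}, {}, {}, {}, {}]' > path.dat && python3 drive.py path.dat 0.0 20
```

```text
time: 4.62
tool_pos: [0.542, 0.1042, 0.2379]
tool_rot: [3.141, 0.0, 1.576]
contact_force: [-1.0, 0.0, -0.1]
opening: 0.0246
grip_force: 0.0
```

```bash
echo '[{"xyz": [0, 0, 0.002]}, {}, {}, {}]' > path.dat && python3 drive.py path.dat 0.0 25
```

```text
time: 4.95
tool_pos: [0.5423, 0.104, 0.2372]
tool_rot: [3.14, 0.001, 1.576]
contact_force: [-2.9, -1.4, 12.2]
opening: 0.0209
grip_force: 25.0
```

```bash
echo '[{"xyz": [0, 0, -0.005]}, {"xyz": [0, 0, -0.005]}, {"xyz": [0, 0, -0.0035]}, {}, {}, {}]' > path.dat && python3 drive.py path.dat
```

```text
time: 5.45
tool_pos: [0.542, 0.1042, 0.2488]
tool_rot: [-3.141, 0.0, 1.576]
contact_force: [1.4, -0.2, -5.4]
opening: 0.0211
grip_force: 25.0
```

```bash
echo '[{"xyz": [0.004, -0.0055, 0]}, {"xyz": [0.004, -0.0055, 0]}, {"xyz": [0.005, -0.0046, 0]}, {"xyz": [0.0051, -0.0045, 0]}, {"xyz": [0.0059, -0.0034, 0]}, {"xyz": [0.0059, -0.0034, 0]}, {}, {}]' > path.dat && python3 drive.py path.dat
```

```text
time: 6.12
tool_pos: [0.5154, 0.1341, 0.2494]
tool_rot: [3.139, -0.0, 1.576]
contact_force: [5.3, 0.6, -4.3]
opening: 0.021
grip_force: 25.0
```

```bash
echo '[{"xyz": [0.0064, -0.0016, 0]}, {"xyz": [0.0065, -0.0016, 0]}, {"xyz": [0.0067, -0.0005, 0]}, {"xyz": [0.0068, -0.0005, 0]}, {"xyz": [0.0067, 0.0007, 0]}, {"xyz": [0.0058, 0.0007, 0]}, {}, {}]' > path.dat && python3 drive.py path.dat
```

```text
time: 6.78
tool_pos: [0.5101, 0.1727, 0.2479]
tool_rot: [-3.134, 0.001, 1.576]
contact_force: [-5.4, -1.4, -4.5]
opening: 0.0201
grip_force: 24.6
```

```bash
echo '[{"xyz": [0, 0.0003, 0.003]}, {"xyz": [0, 0.0003, 0.002]}, {}, {}]' > path.dat && python3 drive.py path.dat
echo '[{"xyz": [0.0004, 0, 0]}, {"xyz": [0.0004, 0, 0]}, {}, {}]' > path.dat && python3 drive.py path.dat
```

```text
time: 7.12
tool_pos: [0.5104, 0.1727, 0.2452]
tool_rot: [-3.135, 0.001, 1.576]
contact_force: [-13.8, -1.6, 13.2]
opening: 0.0199
grip_force: 24.4
time: 7.45
tool_pos: [0.5104, 0.1735, 0.2452]
tool_rot: [-3.135, 0.001, 1.576]
contact_force: [-13.4, -1.1, 14.9]
opening: 0.0198
grip_force: 24.6
```

```bash
echo '[{"xyz": [0, -0.001, -0.001]}, {"xyz": [0, -0.001, 0]}, {}, {}]' > path.dat && python3 drive.py path.dat
echo '[{"xyz": [0.0007, 0, 0]}, {"xyz": [0.0007, 0, 0]}, {}, {}]' > path.dat && python3 drive.py path.dat
python3 - <<'E'
from cell import robot
import cv2,numpy as np
out=[]
for n in("scene","top"):
    d=robot.read_camera(n); np.savez(f"pics/{n}2.npz",**d); out.append(d["image"][:,:,::-1])
a=cv2.resize(out[0][180:345,270:430],None,fx=2.6,fy=2.6,interpolation=cv2.INTER_CUBIC); b=cv2.resize(out[1][180:290,280:415],None,fx=2.7,fy=3.9,interpolation=cv2.INTER_CUBIC)
cv2.imwrite("pics/m2.png",np.hstack([a,b]) if a.shape[0]==b.shape[0] else np.hstack([a[:429],b[:429]]))
E
```

```text
time: 7.78
tool_pos: [0.5095, 0.1734, 0.2456]
tool_rot: [-3.138, 0.001, 1.576]
contact_force: [-7.1, -1.8, 6.4]
opening: 0.0204
grip_force: 24.6
time: 8.12
tool_pos: [0.5095, 0.1747, 0.2456]
tool_rot: [-3.138, 0.001, 1.576]
contact_force: [-6.3, -2.0, 6.1]
opening: 0.0202
grip_force: 24.5
```

View pics/m2.png

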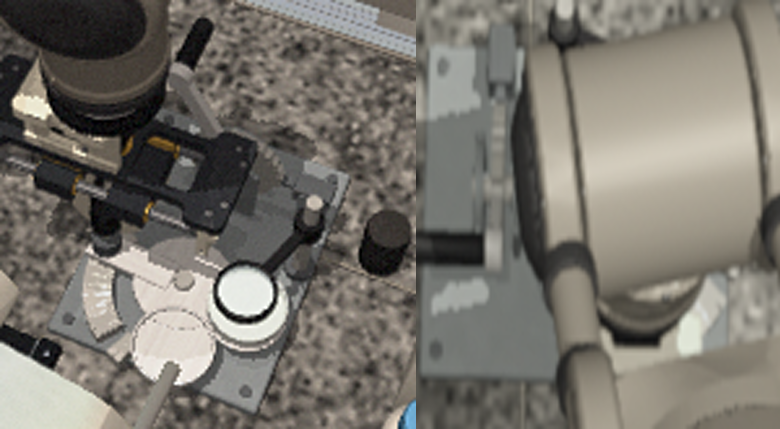

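```bash
echo '[{"xyz": [0.0007, -0.0005, 0]}, {"xyz": [0.0005, -0.0005, 0]}, {}, {}]' > path.dat && python3 drive.py path.dat
echo '[{"xyz": [0.0007, 0, 0]}, {"xyz": [0.0005, 0, 0]}, {}, {}]' > path.dat && python3 drive.py path.dat
```

```text
time: 8.55
tool_pos: [0.5092, 0.1758, 0.2456]
tool_rot: [-3.14, 0.001, 1.576]
contact_force: [-4.7, -3.6, 6.6]
opening: 0.0203
grip_force: 24.8
time: 8.88
tool_pos: [0.5092, 0.1771, 0.2456]
tool_rot: [-3.14, 0.001, 1.576]
contact_force: [-4.1, -2.8, 7.0]
opening: 0.0199
grip_force: 24.9
```

Run:
```python
from cell import robot
import cv2,numpy as np
from fit import proj
d=robot.read_camera("scene"); np.savez("pics/scene3.npz",**d)
im=d["image"][220:330,320:410,::-1]; s=6
im=cv2.resize(im,None,fx=s,fy=s,interpolation=cv2.INTER_CUBIC)
t=np.linspace(0,2*np.pi,60); im0=im.copy()
A=np.array([.5735,.1605]); v=np.array([.599,.207])-A; v*=1
for th,c in((1.257,(0,255,0)),(1.317,(0,0,255)),(1.19,(255,0,0))):
    R=np.array([[np.cos(th),np.sin(th)],[-np.sin(th),np.cos(th)]]); q=A+R@v
    P=np.c_[q[0]+.03*np.cos(t),q[1]+.03*np.sin(t),0*t+.045]
    u=(proj(d,P)-[320,220]+.5)*s
    cv2.polylines(im,[u.astype(int)],True,c,1)
i=cv2.resize(np.hstack([im0[120:],im[120:]]),(800,400)); cv2.imwrite("pics/o3.png",i)
```

```text
(no output)
```

View pics/o3.png

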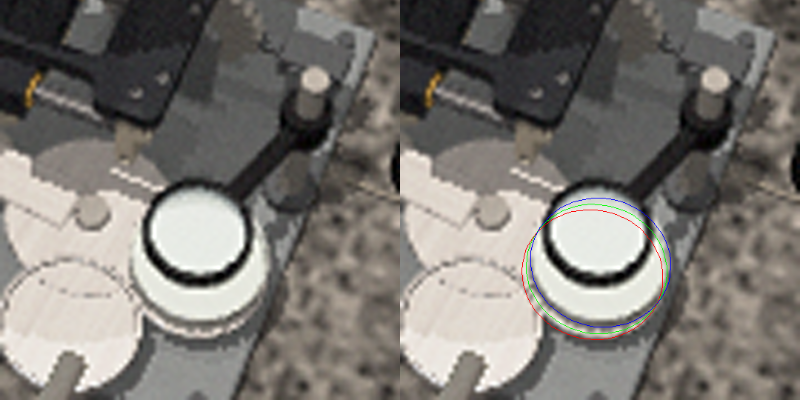

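Overlay: dish edges (x 130–268) lie between the 1.19 and 1.257 rad circles, so the head is slightly short of the slot; creep on.

```bash
echo '[{"xyz": [0.0006, 0, 0]}, {"xyz": [0.0006, 0, 0]}, {}, {}]' > path.dat && python3 drive.py path.dat
echo '[{"xyz": [0.0006, 0, 0]}, {"xyz": [0.0006, 0, 0]}, {}, {}]' > path.dat && python3 drive.py path.dat
```

```text
time: 9.27
tool_pos: [0.5093, 0.1788, 0.2454]
tool_rot: [-3.141, -0.0, 1.576]
contact_force: [-5.6, -0.1, 5.9]
opening: 0.02
grip_force: 25.1
time: 9.6
tool_pos: [0.5094, 0.18, 0.245]
tool_rot: [-3.141, -0.0, 1.576]
contact_force: [-3.7, -0.1, 1.4]
opening: 0.0197
grip_force: 26.0
```

Run:
```python
from cell import robot
import cv2,numpy as np
from fit import proj
d=robot.read_camera("scene"); w=robot.read_camera("wrist")["image"][:,:,::-1]
im=d["image"][240:330,280:400,::-1]; s=5
im=cv2.resize(im,None,fx=s,fy=s,interpolation=cv2.INTER_CUBIC)
p=robot.observe()["tool_pos"]; print(p)
A=np.array([.5745,.1605])
for th,c in((1.257,(0,255,0)),(1.317,(0,0,255)),(1.19,(255,0,0))):
    a=np.radians(-120)-th
    P=np.array([[*A,.045],[A[0]+.065*np.cos(a),A[1]+.065*np.sin(a),.045]])
    u=(proj(d,P)-[280,240]+.5)*s
    cv2.line(im,*[tuple(int(k) for k in x) for x in u],c,1)
u=(proj(d,np.array([[p[0],p[1],.06]]))-[280,240]+.5)*s; cv2.circle(im,(int(u[0,0]),int(u[0,1])),5,(0,255,255),1)
cv2.imwrite("pics/o4.png",np.vstack([im[:,:420],cv2.resize(w[300:],(420,118))])[:600])
```

```text
[0.50943645 0.180002   0.24499275]
```

View pics/o4.png

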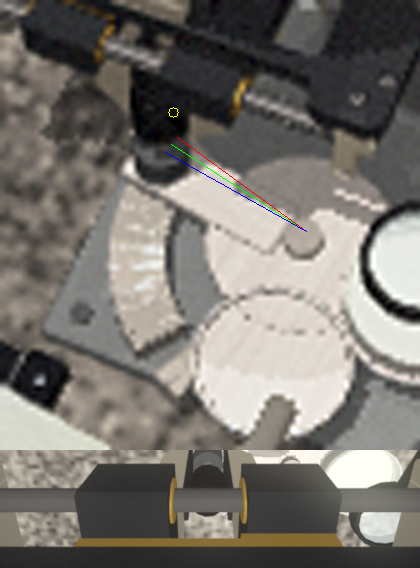

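The view shows the knob lagging the fingers: arm direction ≈1.17 rad, with the pads about 11 mm past the knob. The pin still rests on the arc, so I open, re-centre on the knob and regrip.

```bash
echo '[{}, {}, {}, {"xyz": [-0.004, 0, 0]}, {"xyz": [-0.004, 0, 0]}, {"xyz": [-0.003, 0, 0]}, {}, {}]' > path.dat && python3 drive.py path.dat 0.04 25
echo '[{}, {}, {}, {}, {}, {}]' > path.dat && python3 drive.py path.dat 0 30
```

```text
time: 10.37
tool_pos: [0.5097, 0.1685, 0.2452]
tool_rot: [3.141, 0.0, 1.575]
contact_force: [0.2, 0.1, 0.6]
opening: 0.0401
grip_force: 0.0
time: 10.87
tool_pos: [0.5096, 0.1689, 0.2452]
tool_rot: [3.141, 0.0, 1.576]
contact_force: [0.4, 0.7, -0.2]
opening: 0.0213
grip_force: 30.0
```

```bash
echo '[{"xyz": [0, 0, -0.001]}, {"xyz": [0, 0, -0.001]}, {}, {}]' > path.dat && python3 drive.py path.dat
echo '[{"xyz": [0.001, 0.0001, 0]}, {"xyz": [0.001, 0.0002, 0]}, {"xyz": [0.001, 0.0002, 0]}, {}, {}]' > path.dat && python3 drive.py path.dat
```

```text
time: 11.2
tool_pos: [0.5096, 0.1689, 0.2471]
tool_rot: [3.141, 0.0, 1.576]
contact_force: [1.8, 0.2, -3.5]
opening: 0.0208
grip_force: 30.0
time: 11.62
tool_pos: [0.5101, 0.1713, 0.247]
tool_rot: [-3.141, 0.001, 1.575]
contact_force: [1.3, -4.5, -3.8]
opening: 0.0205
grip_force: 30.0
```

```bash
echo '[{"xyz": [-0.001, -0.0001, 0]}, {"xyz": [-0.001, -0.0002, 0]}, {"xyz": [-0.001, -0.0002, 0]}, {}, {}]' > path.dat && python3 drive.py path.dat
echo '[{"xyz": [-0.001, 0, 0]}, {"xyz": [-0.001, 0, 0]}, {}, {}]' > path.dat && python3 drive.py path.dat
```

```text
time: 12.03
tool_pos: [0.5096, 0.169, 0.2473]
tool_rot: [3.141, -0.0, 1.576]
contact_force: [1.6, -0.5, -3.7]
opening: 0.0208
grip_force: 30.0
time: 12.37
tool_pos: [0.5095, 0.1677, 0.2473]
tool_rot: [3.141, -0.002, 1.576]
contact_force: [1.6, 5.8, -3.9]
opening: 0.0214
grip_force: 30.0
```

Blocked both ways, so the pin is in the slot. I'll release, then tap the knob top with closed fingers to check that it is fully home (top 90 mm → TCP 0.268).

```bash
echo '[{"xyz": [0.001, 0, 0]}, {"xyz": [0.0004, 0, 0]}, {}, {}]' > path.dat && python3 drive.py path.dat 0.04 
echo '[{"xyz": [0, 0, -0.02]}, {"xyz": [0, 0, -0.025]}, {}, {}, {}]' > path.dat && python3 drive.py path.dat 0.04
echo '[{}, {}, {}, {}, {}, {"xyz": [0, 0, 0.008]}, {}, {}]' > path.dat && python3 drive.py path.dat 0.0 20
echo '[{"xyz": [0, 0, 0.006]}, {"xyz": [0, 0, 0.004]}, {"xyz": [0, 0, 0.002]}, {}]' > path.dat && python3 drive.py path.dat
```

```text
time: 12.7
tool_pos: [0.5095, 0.1682, 0.2474]
tool_rot: [3.141, 0.0, 1.576]
contact_force: [-0.0, 0.6, 0.4]
opening: 0.0389
grip_force: 0.0
time: 13.12
tool_pos: [0.5093, 0.1681, 0.2919]
tool_rot: [-3.141, 0.0, 1.576]
contact_force: [-1.1, -0.2, -0.2]
opening: 0.0398
grip_force: 0.0
time: 13.78
tool_pos: [0.5094, 0.1682, 0.2834]
tool_rot: [-3.14, 0.0, 1.576]
contact_force: [0.8, -0.5, -0.8]
opening: 0.0004
grip_force: 0.0
time: 14.12
tool_pos: [0.5094, 0.1682, 0.2714]
tool_rot: [-3.14, 0.0, 1.576]
contact_force: [-0.8, 0.0, -0.2]
opening: 0.0003
grip_force: 0.0
```

```bash
echo '[{"xyz": [0, 0, 0.0015]}, {"xyz": [0, 0, 0.001]}, {}, {}]' > path.dat && python3 drive.py path.dat
echo '[{"xyz": [0, 0, 0.001]}, {"xyz": [0, 0, 0.001]}, {}, {}]' > path.dat && python3 drive.py path.dat
```

```text
time: 14.45
tool_pos: [0.5096, 0.1682, 0.2697]
tool_rot: [3.141, 0.0, 1.576]
contact_force: [-1.0, -0.7, -0.2]
opening: 0.0005
grip_force: 0.0
time: 14.78
tool_pos: [0.5097, 0.1683, 0.2682]
tool_rot: [3.141, -0.0, 1.576]
contact_force: [-1.3, -0.5, 4.3]
opening: 0.0003
grip_force: 2.3
```

Contact at TCP ≈0.2685: the plunger is home. Now to the lever grip.

```bash
echo '[{"xyz": [0, 0, -0.04]}, {"xyz": [0, 0, -0.04]}, {"xyz": [0, 0, -0.03]}, {"xyz": [0.03, 0.004, 0]}, {"xyz": [0.03, 0.004, 0]}, {"xyz": [0.03, 0.004, 0]}, {"xyz": [0.03, 0.003, 0]}, {}]' > path.dat && python3 drive.py path.dat 0.06 20
python3 - <<'E'
from cell import robot
import cv2,numpy as np
p=robot.observe()["tool_pos"];print(p)
d=robot.read_camera("wrist"); im=d["image"][:,:,::-1].copy()
from fit import proj
P=np.array([[.525,.2905,.146],[.525,.267,.146],[.525,.3145,.146],[p[0],p[1],.146]])
for u in proj(d,P): cv2.circle(im,(int(u[0]),int(u[1])),4,(0,255,0),1)
cv2.imwrite("pics/w5.png",im)
E
```

```text
time: 15.45
tool_pos: [0.5237, 0.2925, 0.3772]
tool_rot: [3.141, -0.002, 1.579]
contact_force: [-1.5, 0.1, -0.6]
opening: 0.0494
grip_force: 0.0
[0.52368205 0.2925163  0.37720571]
```

View pics/w5.png

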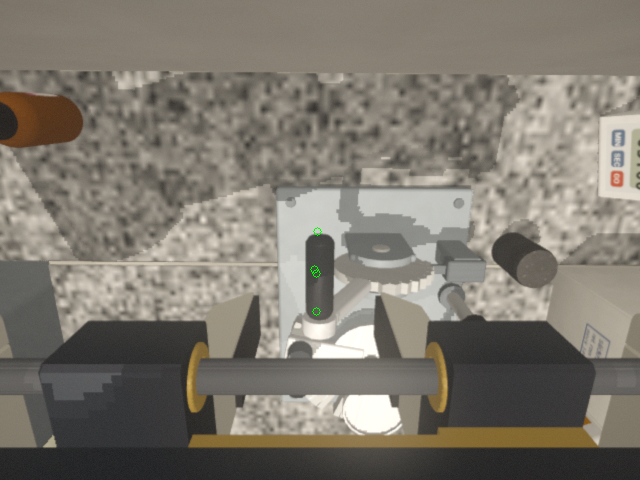

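The grip bar spans (320,235)–(320,315) with its centre at (319,275), about 4 px from the prediction: grip ≈(0.527, 0.288). Descend and close.

```bash
echo '[{"xyz": [-0.004, 0.003, 0.03]}, {"xyz": [0, 0, 0.025]}, {"xyz": [0, 0, 0.015]}, {}, {}]' > path.dat && python3 drive.py path.dat 0.06
echo '[{}, {}, {}, {}, {}, {}, {}]' > path.dat && python3 drive.py path.dat 0 20
```

```text
time: 15.92
tool_pos: [0.527, 0.2835, 0.3073]
tool_rot: [-3.14, 0.001, 1.575]
contact_force: [-0.0, 0.6, 1.2]
opening: 0.0599
grip_force: 0.0
time: 16.5
tool_pos: [0.5268, 0.2844, 0.3078]
tool_rot: [-3.141, 0.0, 1.576]
contact_force: [-12.0, 1.8, 6.4]
opening: 0.0178
grip_force: 5.7
```

```bash
echo '[{}, {}, {}, {}]' > path.dat && python3 drive.py path.dat 0 30
```

```text
time: 16.83
tool_pos: [0.5259, 0.2845, 0.3077]
tool_rot: [-3.138, 0.001, 1.576]
contact_force: [-6.2, 0.2, 3.7]
opening: 0.0151
grip_force: 30.0
```

```bash
echo '[{"xyz": [0, 0.005, -0.0023]}, {"xyz": [0, 0.005, -0.0021]}, {"xyz": [0, 0.005, -0.0019]}, {"xyz": [0, 0.0045, -0.0015]}, {}, {}]' > path.dat && python3 drive.py path.dat
echo '[{"xyz": [0, 0.0055, -0.0014]}, {"xyz": [0, 0.0055, -0.0011]}, {"xyz": [0, 0.0055, -0.0008]}, {"xyz": [0, 0.005, -0.0004]}, {}, {}]' > path.dat && python3 drive.py path.dat
```

```text
time: 17.33
tool_pos: [0.5449, 0.2846, 0.3161]
tool_rot: [-3.136, 0.001, 1.576]
contact_force: [-10.3, -1.0, 8.5]
opening: 0.0151
grip_force: 30.0
time: 17.83
tool_pos: [0.5669, 0.2847, 0.3197]
tool_rot: [-3.138, 0.001, 1.576]
contact_force: [-7.7, -1.5, 7.6]
opening: 0.0152
grip_force: 30.0
```

```bash
echo '[{"xyz": [0, 0.0055, -0.0007]}, {"xyz": [0, 0.0055, -0.0003]}, {"xyz": [0, 0.0055, 0.0003]}, {"xyz": [0, 0.0052, 0.0008]}, {}, {}]' > path.dat && python3 drive.py path.dat
echo '[{"xyz": [0, 0.003, 0.0006]}, {"xyz": [0, 0.003, 0.0007]}, {"xyz": [0, 0.003, 0.0008]}, {"xyz": [0, 0.003, 0.0009]}, {}, {}]' > path.dat && python3 drive.py path.dat
```

```text
time: 18.33
tool_pos: [0.5887, 0.2847, 0.3193]
tool_rot: [-3.137, 0.001, 1.576]
contact_force: [-7.1, -0.6, 5.1]
opening: 0.0149
grip_force: 30.0
time: 18.83
tool_pos: [0.6003, 0.2848, 0.3162]
tool_rot: [-3.136, 0.001, 1.576]
contact_force: [-7.9, -1.5, 6.8]
opening: 0.0151
grip_force: 30.0
```

```bash
for i in 1 ; do echo '[{"xyz": [0, 0.0015, 0.0005]}, {}]' > path.dat && python3 drive.py path.dat; echo '[{"xyz": [0, 0.0015, 0.0005]}, {}]' > path.dat && python3 drive.py path.dat; echo '[{"xyz": [0, 0.0015, 0.0006]}, {}]' > path.dat && python3 drive.py path.dat;echo '[{"xyz": [0, 0.0015, 0.0006]}, {}]' > path.dat && python3 drive.py path.dat; done | egrep 'pos|force'
```

```text
tool_pos: [0.6018, 0.2848, 0.3157]
contact_force: [-8.9, -1.5, 6.8]
grip_force: 30.0
tool_pos: [0.6034, 0.2848, 0.3152]
contact_force: [-8.5, -1.0, 6.1]
grip_force: 30.0
tool_pos: [0.6052, 0.2848, 0.3147]
contact_force: [-6.2, -2.1, 5.9]
grip_force: 30.0
tool_pos: [0.6068, 0.2848, 0.3141]
contact_force: [-4.9, -0.9, 4.4]
grip_force: 30.0
```

The fourth click shows as a force drop (8.9→4.9 N) at x≈0.605, as predicted. Move on to near the notch bottom.

```bash
echo '[{"xyz": [0, 0.002, 0.0008]}, {"xyz": [0, 0.002, 0.0008]}, {}, {}, {}, {}]' > path.dat && python3 drive.py path.dat
python3 - <<'E'
from cell import robot
import cv2,numpy as np
o=[robot.read_camera(n)["image"][:,:,::-1] for n in("scene","wrist")]
a=cv2.resize(o[0][170:350,260:430],(540,572)); b=cv2.resize(o[1],(260,195))
c=np.zeros((572,800,3),np.uint8); c[:,:540]=a; c[:195,540:]=b
cv2.imwrite("pics/f6.png",c)
E
```

```text
time: 20.0
tool_pos: [0.6105, 0.2848, 0.3125]
tool_rot: [-3.137, 0.001, 1.576]
contact_force: [-6.4, -1.3, 6.3]
opening: 0.0152
grip_force: 30.0
```

View pics/f6.png

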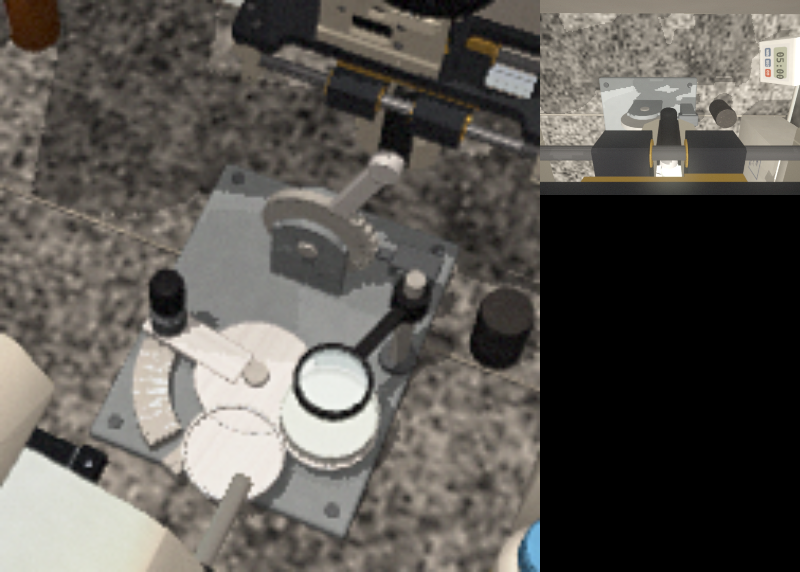

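The final view shows the lever leaning back in the gripper near (385,160), the dish under the lens (330,390), the knob down at (168,300), and the can (500,325) and dropper bottle where they were. The other bottle is only partly in view. Forces are steady, so I'm handing in.

```bash
python3 -c "
from cell import robot
print(robot.hand_in())"
```

```text
the job is handed in; nothing more can be done
None
```

I handed the job in: the dish is under the lens with the plunger home in the other slot (knob top at 90 mm), and the gripper is holding the focus lever on its fourth click. The bottles and the can were never touched.

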